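Close the balance and tare it by the touch-free sensor

TASK

Make the balance ready for weighing into the dish that stands on its pan. Gently slide the glass top door fully shut by pushing its handle with the fingertips, without gripping it; then tare the balance touch-free by pointing at the right-hand sensor of the separate terminal (right as you face its screen from the robot's side): hold the fingertips about 3 cm above it for two seconds. Do not touch the terminal, do not hold the fingers over its left-hand sensor, which would print, and leave the dish and the other things on the bench alone.

Things in the scene. Friction and masses are not known exactly. Their poses are not given: they have to be found in the camera images.
- balance: Laboratory balance, white, 330 mm deep (x) x 210 mm wide (y) x 258 mm high, fixed. Origin: centre of the underside; x points from its glass front (on the robot's side) to its rear, y to its left as the robot sees it, z up. Glass weighing chamber in front, solid housing behind, tops 250 to 258 mm above the bench; only the door handle stands higher.
- top_door (a joint): Opening of the balance's glass top door in m: 0 = fully shut against a firm stop at the front, up to 0.12 = pushed back over the rear housing. It opens along the balance's own +x and shuts along its -x, stays where it is left, and slides at about 2 N.
- door_handle (a point): Middle of the top door's handle, 266.5 mm above the bench: a plain grey upright bar on the glass near the door's front edge, 80 mm long (balance's y) x 12 mm thick (balance's x) x 25 mm high. The level glass it stands on lies 12.5 mm below this point and runs 160 mm behind the bar. Axes are the balance's.
- terminal: Wireless balance terminal, loose, standing left or right of it: white slab 210 mm wide (y) x 130 mm deep (x), face with black screen tilted 0.2 rad to the robot, front edge 34 mm, rear edge 60 mm high. Origin: centre of underside; x from the near edge to the rear, y to the left as the robot sees it. Two identical round sensors (21 mm dark lens in a steel ring), one at each end of the screen.
- right_sensor (a point): Centre of the terminal's right-hand sensor (tare), on the terminal's upper face, 84 mm from the terminal's middle towards its own -y, 48 mm above the bench. Axes are the terminal's (z vertical).
- left_sensor (a point): Centre of the terminal's left-hand sensor (print; keep away), 84 mm from the terminal's middle towards its own +y, 48 mm above the bench.
- dish: Round white weighing dish, 64 mm across, 22 mm high, 20 g, loose on the round steel pan inside the glass chamber (pan top 70 mm above the bench). Origin: centre of its underside.
- rack: White test tube rack with capped tubes, 76 mm (x) x 200 mm (y), 120 mm high with the tubes, 0.6 kg, loose, on the other side of the balance from the terminal. Origin: centre of its underside.
- jar: White screw-capped reagent jar, 68 mm across, 95 mm high, loose. Origin: centre of its underside.
- spatula: Slim double-ended steel laboratory spatula lying on the bench, 200 mm long, 11 mm wide, loose. Origin: under the middle of its rod; own x along its length.
Mind the look-alikes: they are no part of the job. What is shaped like the terminal but pink is not meant.

How it is judged:
By the outcome, as a careful person would: the job done as asked, in the order asked, and still so for the second after the job is handed in, with the robot touching nothing.
It also fails if it takes over 51 s, if anything falls off the work surface, if the arm or the gripper's body presses on something with over 40 N, if the wrist force passes 120 N, or if a joint passes its speed limit or range.

ROBOT

A 6-joint arm with a two-finger parallel gripper is mounted at the origin on the work surface. World frame = base frame: x ahead of the robot, y to its left, z up, the work surface at z = 0. Lengths are in m, angles in degrees, forces in N, time in s.
With the tool pointing down it reaches from about 0.4 to 0.825 m from the base axis. Payload 7 kg.
Tool frame: the origin (TCP) lies at the very end of the fingers, on their centre line; the grasp point (between the pads) lies 19 mm behind it (ctrl.grip_depth is the distance from the TCP to the grasp point, in m); z points along the fingers, y is the line along which they close (so a half turn about z gives the same grasp; the last joint's range is limited). The gripper opens to 88 mm and grips with 3 to 60 N. Pads are 19 mm wide; open, the fingers measure 130 mm over their backs; the gripper's body (78 mm by 193 mm) begins 47 mm behind the grasp point.
Start: joints at [-57.748, 20.546, 0.682, 0, -70.136, -16.507], TCP at [0.183, -0.65, 0.227] pointing down, gripper open.
Joint ranges: [-176.03, 176.03], [-82.01, 121.73], [-58.28, 71.71], [-173.87, 95.51], [-174.79, -0.11], [-173.66, 173.66]. Speed limits (degrees/s): [136.94, 136.94, 172.46, 180, 180, 180].

INTERFACE

Orientations are given as [roll, pitch, yaw] about the fixed x, y, z axes, in that order (R = Rz(yaw) Ry(pitch) Rx(roll)).
In Python, from plant import get_obs, eyes, ctrl, spotter gives the robot as it stands.
- The arm moves only by the shell command python3 -m crank 'ROWS'. ROWS is JSON, one flat list of numbers, 7 for each row, row after row: the turn, a rotation vector about the tool's x, y, z in rad, then the shift along the tool's x, y, z in mm, then the opening, from 0 (shut) to 1 (fully open). A call has 1 to 5 rows; each row shifts and turns the commanded pose from where the row before left it, along the tool's axes as they then stand; what a row does not reach is not made up. A row lasts 1/8 s, in which the tool goes at most 62.5 mm and 10.7 degrees, less where a joint would pass 70% of its speed; a pose out of reach is approached as far as the arm can. A call is refused whole if a number of a shift passes 62.5 or a number of a turn 0.188, either way. A call with a gripper value outside its range is refused whole. The fingers move at their own pace and stop on an object; the grip force is fixed at half the most. Time passes only in rows, so rows that do not move let the fingers close. It gives the time, the measured TCP pose, the force, the opening and the grip force at its end, in the units of the state.
- get_obs(): the state, without advancing time (a new reading comes with each control period).
- eyes.snapshot(name): name is "scene" or "top"; returns the picture (480x640x3 uint8, blue, green, red); there is no depth.
- eyes.camera_model(name): a dict with "fx", "fy", "cx", "cy" (pixels), "extrinsics" (4x4, takes a point from camera to world coordinates). Camera axes: x right, y down, z forward; pixel columns grow to the right and rows downward; lengths in m; the calibration is good to about 2 mm. A picture is of the moment at which its call begins. camera_model takes no time and is no camera call.
- ctrl.close_job(): hands the job in; it is judged then, once.
Trained networks look in the newest picture that a camera, given by its name, has taken for a name from the list of things; names that differ only in an ending like _2 or _b are one class to them, and where a whole thing is asked for, a point or a joint stands for the part that bears it (a point fixed in the world has none). Each returns a list of dicts, best first, with "p" (0 to 1); they miss things now and then, are a little off and sometimes report something else, mostly with a low value. They report only what shows in the picture. A call takes as long as a camera call. They do not tell look-alikes from the thing itself.
- spotter.outline_of(camera, target): "region" (480x640 bool, what is visible of it) and "rect" ([left, top, width, height] in pixels, round what is visible of it).
- spotter.place_of(camera, target): "location" ([column, row] in pixels: a listed point, or the origin of a listed thing).
The state is a dict: "clock": time; "joint_pos": joint angles; "qvel": joint speeds; "tau": joint torques, N m; "tool_pos": TCP position; "orientation": TCP orientation; "force": force on the tool from outside, world axes, zero at the start; "moment": the same for the moment, N m; "opening": finger opening in m; "gripper_force": force on a finger pad.
Only numpy, scipy, OpenCV 4.12 (cv2) and the standard library are available. Lean on these libraries where they do the work, as an engineer would, in place of code of your own. Each camera call takes 0.05 s, during which the arm holds its last target. There are 200 camera calls.

## Working session

There is one attempt and no reset: what is moved stays moved. The work goes in short steps, Python scripts to look and compute and a shell command to move; the robot and the scene stay as the last step left them, time stands still between calls to the robot, and variables do not carry over. Pictures are saved under pics/ and viewed, at most 10 in all, crops included, and the job is handed in when it is done.

```bash
mkdir -p pics; cat > h.py <<'E'
import numpy as np, cv2
from plant import get_obs, eyes, ctrl, spotter
def ray(cam,px):
    m=eyes.camera_model(cam);T=np.array(m["extrinsics"])
    d=T[:3,:3]@np.array([(px[0]-m["cx"])/m["fx"],(px[1]-m["cy"])/m["fy"],1.]);return T[:3,3],d
def atz(cam,px,z):
    o,d=ray(cam,px);return o+d*(z-o[2])/d[2]
def tri(a,b):
    A=np.zeros((3,3));v=np.zeros(3)
    for o,d in (a,b):
        d=d/np.linalg.norm(d);P=np.eye(3)-np.outer(d,d);A+=P;v+=P@o
    return np.linalg.solve(A,v)
def proj(cam,p):
    m=eyes.camera_model(cam);q=np.linalg.inv(np.array(m["extrinsics"]))@np.append(p,1)
    return np.array([m["fx"]*q[0]/q[2]+m["cx"],m["fy"]*q[1]/q[2]+m["cy"]])
E
python3 - <<'E'
from h import *
np.set_printoptions(precision=3,suppress=True)
H=dict(door_handle=.2665,right_sensor=.048,left_sensor=.048,balance=0,terminal=0,dish=.07,rack=0,jar=0,spatula=0)
for c in("scene","top"):
    cv2.imwrite(f"pics/{c}0.png",eyes.snapshot(c)); print(c,np.array(eyes.camera_model(c)["extrinsics"])[:3,3])
    for n,z in H.items():
        for r in spotter.place_of(c,n)[:3]: print(c,n,round(r["p"],2),np.round(r["location"]),atz(c,r["location"],z))
o=get_obs();print(o["clock"],o["tool_pos"],o["orientation"],o["opening"])
E
```

```text
scene [ 0.976 -0.216  1.105]
scene door_handle 0.8 [374. 234.] [0.592 0.031 0.266]
scene right_sensor 0.9 [ 83. 325.] [ 0.563 -0.643  0.048]
scene right_sensor 0.81 [185. 284.] [ 0.517 -0.399  0.048]
scene right_sensor 0.67 [272. 196.] [ 0.319 -0.138  0.048]
scene left_sensor 0.86 [214. 192.] [ 0.269 -0.29   0.048]
scene left_sensor 0.78 [132. 273.] [ 0.457 -0.524  0.048]
scene left_sensor 0.55 [251. 281.] [ 0.548 -0.24   0.048]
scene terminal 0.97 [114. 310.] [ 0.522 -0.588  0.   ]
scene terminal 0.77 [222. 292.] [ 0.54 -0.32  0.  ]
scene terminal 0.61 [245. 202.] [ 0.291 -0.215  0.   ]
scene dish 0.39 [477. 290.] [0.707 0.287 0.07 ]
scene rack 0.96 [453. 240.] [0.54  0.315 0.   ]
scene jar 0.58 [476. 288.] [0.684 0.32  0.   ]
scene spatula 0.74 [233. 370.] [ 0.739 -0.325  0.   ]
top [ 0.273 -0.097  1.59 ]
top door_handle 0.72 [282. 196.] [0.585 0.026 0.266]
top right_sensor 0.84 [534. 231.] [ 0.555 -0.647  0.048]
top right_sensor 0.77 [441. 240.] [ 0.524 -0.391  0.048]
top right_sensor 0.75 [347. 319.] [ 0.305 -0.14   0.048]
top left_sensor 0.89 [485. 259.] [ 0.474 -0.511  0.048]
top left_sensor 0.69 [410. 335.] [ 0.267 -0.307  0.048]
top left_sensor 0.62 [380. 232.] [ 0.541 -0.227  0.048]
top balance 0.83 [284. 209.] [0.61  0.042 0.   ]
top terminal 0.9 [377. 323.] [ 0.295 -0.223  0.   ]
top terminal 0.85 [412. 238.] [ 0.534 -0.32   0.   ]
top terminal 0.82 [505. 248.] [ 0.512 -0.582  0.   ]
top dish 0.61 [282. 223.] [0.556 0.041 0.07 ]
top rack 0.63 [189. 231.] [0.541 0.309 0.   ]
top jar 0.55 [185. 181.] [0.685 0.329 0.   ]
top spatula 0.59 [412. 172.] [ 0.728 -0.32   0.   ]
top spatula 0.18 [412. 241.] [ 0.528 -0.319  0.   ]
1.0 [ 0.183 -0.65   0.227] [-179.998    0.001 -164.254] 0.08748176054904436
```

View pics/scene0.png

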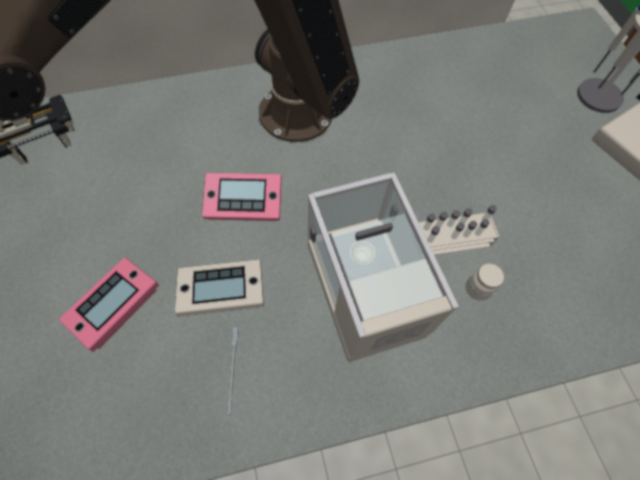

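View pics/top0.png

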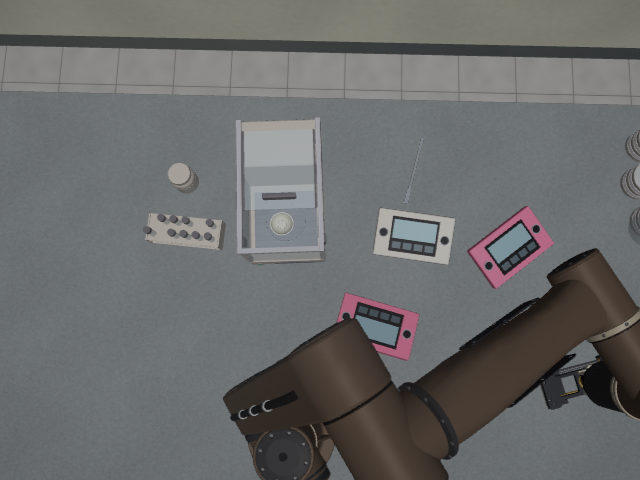

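Three look-alike terminals appear. Pink ones are at scene (242,196) and (110,303). The white one is at scene (220,287), top (413,236), just right of the balance, and it is the one meant. Its right sensor is at scene (185,284) / top (441,240). I'll triangulate these points, fit the balance yaw and confirm in one crop.

```bash
python3 - <<'E'
from h import *
np.set_printoptions(precision=4,suppress=True)
S={}
P={}
for c in("scene","top"):
    S[c]=eyes.snapshot(c)
    P[c]={n:[r["location"] for r in spotter.place_of(c,n)] for n in("door_handle","right_sensor","left_sensor")}
near=lambda c,n,q:min(P[c][n],key=lambda l:np.hypot(l[0]-q[0],l[1]-q[1]))
for n,a,b in(("door_handle",(374,234),(282,196)),("right_sensor",(185,284),(441,240)),("left_sensor",(251,281),(380,232))):
    print(n,tri(ray("scene",near("scene",n,a)),ray("top",near("top",n,b))))
r=spotter.outline_of("top","door_handle")
for k in r[:2]: print(k["p"],k["rect"])
# handle dark bar in both pictures
for c,(x0,x1,y0,y1),ext in(("top",(255,305,185,208),None),("scene",(348,400,220,246),None)):
    g=cv2.cvtColor(S[c],cv2.COLOR_BGR2GRAY)[y0:y1,x0:x1]
    m=(g<95).astype(np.uint8);n,l,st,ce=cv2.connectedComponentsWithStats(m)
    i=1+st[1:,4].argmax();pts=np.argwhere(l==i)[:,::-1]
    rc=cv2.minAreaRect(pts.astype(np.float32));bx=cv2.boxPoints(rc)+[x0,y0]
    print(c,st[i],rc); print(np.array([atz(c,p,.275)[:2] for p in bx]))
# rim corners (top view), at z~.258
for p in((237,122),(320,119),(323,247),(239,250)):print("rim",p,atz("top",p,.256)[:2])
a=cv2.resize(S["top"][100:270,225:465],None,fx=3.2,fy=3.2,interpolation=cv2.INTER_CUBIC)
cv2.imwrite("pics/crop.png",a);print(a.shape)
E
```

```text
door_handle [0.5845 0.0326 0.2672]
right_sensor [ 0.5285 -0.3994  0.0536]
left_sensor [ 0.5482 -0.2368  0.049 ]
0.75 [242.8, 129.0, 74.9, 80.7]
top [ 7  9 34  6 90] ((23.411252975463867, 12.464317321777344), (33.181541442871094, 4.930347442626953), 3.4682295322418213)
[[ 0.5747  0.0723]
 [ 0.5866  0.0721]
 [ 0.5836 -0.0061]
 [ 0.5717 -0.0058]]
scene [  8   6  36  14 185] ((25.599592208862305, 12.373442649841309), (5.410914897918701, 36.91017532348633), 75.0685806274414)
[[ 0.5896 -0.0091]
 [ 0.5857  0.0694]
 [ 0.598   0.0683]
 [ 0.6018 -0.0097]]
rim (237, 122) [0.7696 0.1432]
rim (320, 119) [ 0.7821 -0.059 ]
rim (323, 247) [ 0.4666 -0.0745]
rim (239, 250) [0.4548 0.1228]
(544, 768, 3)
```

View pics/crop.png

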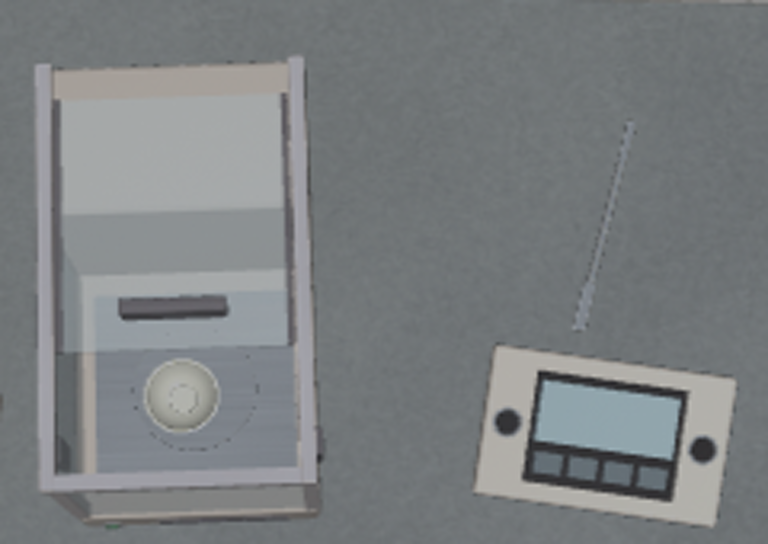

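The crop shows the balance with the handle at crop (173,307), the door open roughly 9 cm, and the white terminal with its left sensor at (508,422) and right sensor at (703,450). Handle is about (0.586, 0.031, 0.267), and the balance yaw is about 3.2°. I'll approach behind the bar with the fingers shut.

```bash
python3 -m crank '[0,0,0.11,0,0,-60,0, 0,0,0.11,0,0,-60,0, 0,0,0,-34,47,0,0, 0,0,0,-34,47,0,0, 0,0,0,-34,47,0,0]'; python3 -m crank '[0,0,0,-34,47,0,0, 0,0,0,-34,47,0,0, 0,0,0,-34,47,0,0, 0,0,0,-34,47,0,0, 0,0,0,-34,47,0,0]'; python3 -m crank '[0,0,0,-34,47,0,0, 0,0,0,-34,47,0,0, 0,0,0,-34,47,0,0, 0,0,0,-34,47,0,0, 0,0,0,0,0,0,0]'
```

```text
clock: 2.08
tool_pos: [0.2778, -0.5019, 0.3467]
orientation: [-180.0, 0.0, -176.9]
force: [0.4, -0.2, 0.9]
opening: 0.0433
gripper_force: 0.0
clock: 2.7
tool_pos: [0.4348, -0.2576, 0.347]
orientation: [-180.0, 0.1, -176.9]
force: [0.7, 0.1, -0.2]
opening: 0.0008
gripper_force: 0.0
clock: 3.32
tool_pos: [0.5611, -0.0611, 0.3455]
orientation: [180.0, -0.1, -176.6]
force: [-0.4, -0.9, -0.3]
opening: 0.0007
gripper_force: 0.0
```

```bash
python3 -m crank '[0,0,0,-36,45,0,0, 0,0,0,-36,45,0,0, 0,0,0,0,0,0,0, 0,0,0,0,0,30,0, 0,0,0,0,0,20,0]'; python3 -m crank '[0,0,0,0,0,0,0]'; python3 - <<'E'
from h import *
t=get_obs()["tool_pos"]
for c in("scene","top"):
    s=eyes.snapshot(c);u,v=proj(c,np.array([.586,.031,.27])).astype(int)
    cv2.imwrite(f"pics/{c}1.png",s); a=s[v-60:v+60,u-65:u+65]
    if c=="scene":b=a
print(t);cv2.imwrite("pics/c1.png",cv2.resize(np.hstack([b,a]),None,fx=3,fy=3,interpolation=cv2.INTER_CUBIC))
E
```

```text
clock: 3.95
tool_pos: [0.6259, 0.0288, 0.2956]
orientation: [-180.0, -0.0, -176.9]
force: [-0.3, -0.3, -0.3]
opening: 0.0001
gripper_force: 0.0
clock: 4.08
tool_pos: [0.6254, 0.0286, 0.2954]
orientation: [-180.0, -0.2, -176.9]
force: [-0.4, -0.1, 0.8]
opening: 0.0007
gripper_force: 0.0
[0.62542585 0.02855995 0.29538964]
```

View pics/c1.png

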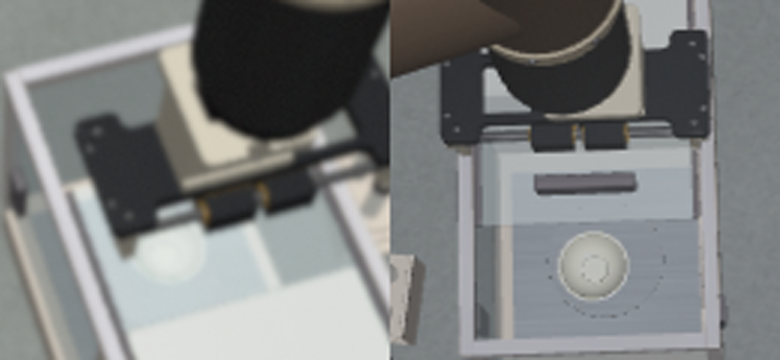

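The shut fingers are behind the bar, which shows in the right crop at (585,184). There is clear glass between them and the bar. I'll lower and begin the slow push.

```bash
python3 -m crank '[0,0,0,0,0,16,0, 0,0,0,0,0,10,0, 0,0,0,0,0,5,0, 0,0,0,0,0,0,0]';  python3 -m crank '[0,0,0,8,0,0,0, 0,0,0,8,0,0,0, 0,0,0,5,0,0,0, 0,0,0,5,0,0,0, 0,0,0,5,0,0,0]'; python3 -m crank '[0,0,0,5,0,0,0, 0,0,0,5,0,0,0, 0,0,0,6,0,0,0, 0,0,0,6,0,0,0, 0,0,0,6,0,0,0]'
```

```text
clock: 4.68
tool_pos: [0.6264, 0.0296, 0.2651]
orientation: [-180.0, -0.0, -176.9]
force: [0.7, -0.8, 1.0]
opening: 0.0008
gripper_force: 0.0
clock: 5.3
tool_pos: [0.5958, 0.028, 0.266]
orientation: [180.0, 0.1, -176.9]
force: [1.5, 0.6, 1.6]
opening: 0.0005
gripper_force: 0.9
clock: 5.92
tool_pos: [0.5673, 0.0264, 0.2656]
orientation: [180.0, 0.0, -176.9]
force: [1.5, -0.6, 1.6]
opening: 0.0004
gripper_force: 0.9
```

```bash
python3 -m crank '[0,0,0,6,0,0,0, 0,0,0,6,0,0,0, 0,0,0,6,0,0,0, 0,0,0,6,0,0,0]'; python3 -m crank '[0,0,0,5,0,0,0, 0,0,0,5,0,0,0, 0,0,0,4,0,0,0]'; python3 -m crank '[0,0,0,3,0,0,0, 0,0,0,3,0,0,0]'; python3 - <<'E'
from h import *
s=eyes.snapshot("top");cv2.imwrite("pics/t2.png",cv2.resize(s[100:270,205:345],None,fx=3,fy=3,interpolation=cv2.INTER_CUBIC))
E
```

```text
clock: 6.42
tool_pos: [0.5433, 0.025, 0.2656]
orientation: [-180.0, -0.0, -176.9]
force: [1.9, -0.1, 0.5]
opening: 0.0003
gripper_force: 0.9
clock: 6.8
tool_pos: [0.5294, 0.0242, 0.2655]
orientation: [-180.0, -0.0, -176.9]
force: [1.5, -1.6, 1.0]
opening: 0.0004
gripper_force: 0.8
clock: 7.05
tool_pos: [0.5236, 0.024, 0.2655]
orientation: [-180.0, -0.0, -176.9]
force: [1.6, -0.5, 0.6]
opening: 0.0005
gripper_force: 0.8
```

View pics/t2.png

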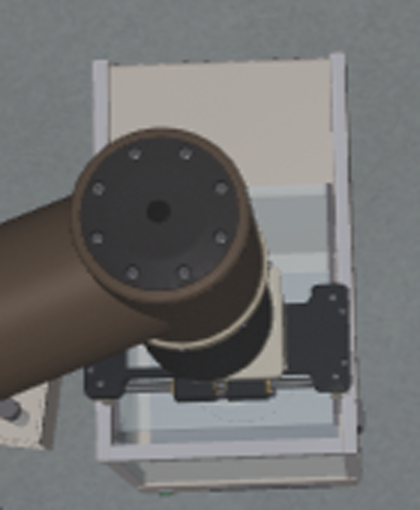

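The door now covers most of the chamber. The hand is at about row 385 of the crop and the front rim at about 445, and there is no stop yet. I'll keep pushing in small steps.

```bash
for i in 1; do python3 -m crank '[0,0,0,3,0,0,0, 0,0,0,3,0,0,0, 0,0,0,2,0,0,0]'; done; python3 -m crank '[0,0,0,2,0,0,0, 0,0,0,2,0,0,0]'; python3 -m crank '[0,0,0,2,0,0,0, 0,0,0,2,0,0,0]'
```

```text
clock: 7.48
tool_pos: [0.5155, 0.0236, 0.2655]
orientation: [180.0, -0.0, -176.9]
force: [1.9, -0.6, 0.7]
opening: 0.0001
gripper_force: 0.8
clock: 7.72
tool_pos: [0.5119, 0.0234, 0.2655]
orientation: [180.0, 0.0, -176.9]
force: [8.0, -2.2, -4.2]
opening: 0.0002
gripper_force: 4.3
clock: 7.98
tool_pos: [0.5118, 0.0235, 0.2658]
orientation: [180.0, 0.4, -176.8]
force: [25.5, -5.3, -17.0]
opening: 0.0005
gripper_force: 12.4
```

Firm stop reached at x≈0.512. I'll back off, lift, and look.

```bash
python3 -m crank '[0,0,0,-4,0,0,0, 0,0,0,-12,0,0,0, 0,0,0,-8,0,-5,0, 0,0,0,0,0,-40,0, 0,0,0,0,0,-50,0]'; python3 -m crank '[0,0,0,-20,-60,0,0, 0,0,0,0,-60,0,0, 0,0,0,0,-60,0,0, 0,0,0,0,-60,0,0]';python3 - <<'E'
from h import *
np.set_printoptions(precision=4,suppress=True)
P={}
for c in("scene","top"):
    s=eyes.snapshot(c);P[c]=s
    for n in("door_handle","right_sensor","left_sensor"):
        for r in spotter.place_of(c,n)[:4]:print(c,n,round(r["p"],2),np.round(r["location"]),atz(c,r["location"],.2665 if n=="door_handle" else .048))
a=cv2.resize(P["top"][100:270,225:365],(420,510),interpolation=cv2.INTER_CUBIC);b=cv2.resize(P["scene"][170:340,300:420],(360,510),interpolation=cv2.INTER_CUBIC)
cv2.imwrite("pics/c3.png",np.hstack([a,b]))
o=get_obs();print(o["tool_pos"],o["joint_pos"],o["force"])
E
```

```text
clock: 8.6
tool_pos: [0.5315, 0.0243, 0.361]
orientation: [-180.0, -0.2, -176.9]
force: [1.2, 1.3, 0.7]
opening: 0.0003
gripper_force: 0.0
clock: 9.1
tool_pos: [0.5648, -0.2153, 0.3609]
orientation: [180.0, 0.0, -176.8]
force: [0.9, 0.9, 0.6]
opening: 0.0006
gripper_force: 0.0
scene door_handle 0.74 [360. 195.] [0.4952 0.0304 0.2665]
scene right_sensor 0.88 [ 79. 327.] [ 0.5651 -0.6528  0.048 ]
scene right_sensor 0.84 [184. 289.] [ 0.5283 -0.4044  0.048 ]
scene right_sensor 0.56 [273. 195.] [ 0.3164 -0.1357  0.048 ]
scene left_sensor 0.84 [132. 277.] [ 0.4682 -0.5246  0.048 ]
scene left_sensor 0.75 [254. 279.] [ 0.5439 -0.2335  0.048 ]
scene left_sensor 0.7 [211. 193.] [ 0.2707 -0.2991  0.048 ]
scene left_sensor 0.62 [183. 289.] [ 0.5289 -0.4066  0.048 ]
top door_handle 0.18 [191. 233.] [0.4916 0.2364 0.2665]
top right_sensor 0.79 [348. 315.] [ 0.3139 -0.1429  0.048 ]
top right_sensor 0.64 [535. 231.] [ 0.5538 -0.6484  0.048 ]
top right_sensor 0.6 [441. 238.] [ 0.5293 -0.3917  0.048 ]
top left_sensor 0.96 [484. 263.] [ 0.4632 -0.5078  0.048 ]
top left_sensor 0.65 [407. 335.] [ 0.2652 -0.3006  0.048 ]
top left_sensor 0.6 [383. 232.] [ 0.5425 -0.2347  0.048 ]
[ 0.5648 -0.2123  0.3609] [ -2.072   10.6522   4.323   -0.0078 -83.6497 -84.703 ] [ 0.269  -0.5906  0.0464]
```

View pics/c3.png

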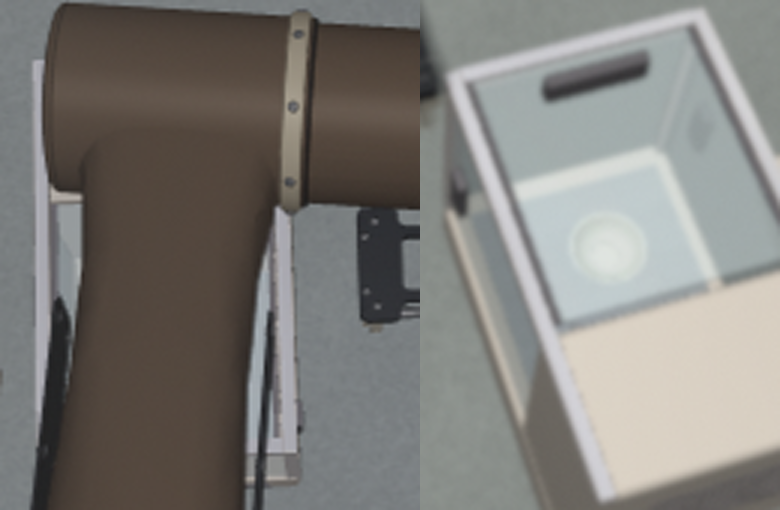

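In the scene view (right) the door is fully shut. The handle is at the front rim, at crop (595,75), and the dish is undisturbed. Now I'll refine the white terminal's lenses.

```bash
python3 - <<'E'
from h import *
np.set_printoptions(precision=4,suppress=True)
R={}
for c,L in(("top",{"R":(444.7,240.6),"L":(383.7,231.9)}),("scene",{"R":(184,287),"L":(252,281)})):
    g=cv2.imread(f"pics/{c}0.png",0)
    for k,(u,v) in L.items():
        u0,v0=int(u)-8,int(v)-8;w=np.clip(120-g[v0:v0+17,u0:u0+17].astype(float),0,None)
        n,l,st,ce=cv2.connectedComponentsWithStats((w>0).astype(np.uint8))
        i=min(range(1,n),key=lambda i:np.hypot(*(ce[i]-8)) if st[i,4]>8 else 99)
        w*=l==i;y,x=np.mgrid[:17,:17];p=np.array([u0+(w*x).sum()/w.sum(),v0+(w*y).sum()/w.sum()])
        R[c,k]=p;print(c,k,p,st[i],atz(c,p,.048))
for k in"RL":print(k,tri(ray("top",R["top",k]),ray("scene",R["scene",k])))
o=get_obs();print(o["tool_pos"],o["orientation"])
E
```

```text
top R [444.1468 240.126 ] [ 4  4  9  9 54] [ 0.5237 -0.4008  0.048 ]
top L [383.0984 231.473 ] [ 5  5  8  8 54] [ 0.5436 -0.2342  0.048 ]
scene R [184.257  287.7546] [ 4  6  9  7 48] [ 0.5263 -0.4025  0.048 ]
scene L [252.7633 280.2457] [ 5  4  8  7 47] [ 0.5465 -0.2359  0.048 ]
R [ 0.5244 -0.4025  0.0434]
L [ 0.5445 -0.2353  0.0429]
[ 0.5648 -0.2123  0.3609] [ 179.9943    0.0217 -176.7759]
```

Lens spacing is 0.168 m, as specified. The right sensor is at (0.525, -0.402, 0.048), so I'm moving over it and then down to z≈0.11.

```bash
python3 -m crank '[0,0,0,12.5,-46,0,0, 0,0,0,12.5,-46,0,0, 0,0,0,12.5,-46,0,0, 0,0,0,12.5,-46,0,0, 0,0,0,0,0,0,0]'; python3 -m crank '[0,0,0,0,0,60,0, 0,0,0,0,0,60,0, 0,0,0,0,0,60,0, 0,0,0,0,0,50,0, 0,0,0,0,0,20,0]'; python3 -m crank '[0,0,0,0,0,0,0]'
```

```text
clock: 10.12
tool_pos: [0.5243, -0.4013, 0.3601]
orientation: [180.0, -0.1, -176.9]
force: [0.6, -0.2, -0.6]
opening: 0.0004
gripper_force: 0.0
clock: 10.75
tool_pos: [0.5239, -0.3972, 0.1074]
orientation: [179.9, -0.2, -176.8]
force: [-0.1, 0.3, 0.3]
opening: 0.0003
gripper_force: 0.0
clock: 10.88
tool_pos: [0.5245, -0.398, 0.1091]
orientation: [179.9, -0.2, -176.8]
force: [-0.3, -0.3, 0.4]
opening: 0.0004
gripper_force: 0.0
```

```bash
python3 -m crank '[0,0,0,0,-4,16,0, 0,0,0,0,0,11,0, 0,0,0,0,0,4,0, 0,0,0,0,0,0,0, 0,0,0,0,0,0,0]'; python3 - <<'E'
from h import *
o=[]
for c,r in(("scene",(240,340,130,290)),("top",(190,290,365,525))):
    s=eyes.snapshot(c);o.append(s[r[0]:r[1],r[2]:r[3]])
cv2.imwrite("pics/c4.png",cv2.resize(np.vstack(o),None,fx=3,fy=3,interpolation=cv2.INTER_CUBIC)[:600])
E
```

```text
clock: 11.5
tool_pos: [0.5252, -0.4041, 0.08]
orientation: [-180.0, 0.0, -176.9]
force: [0.2, -0.1, 0.1]
opening: 0.0004
gripper_force: 0.0
```

View pics/c4.png

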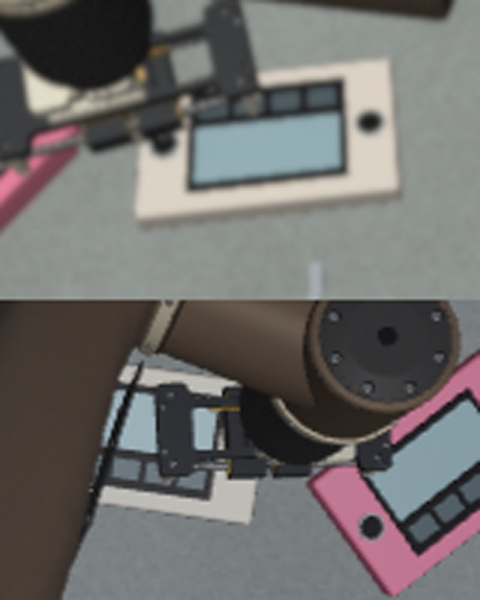

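The shut fingers hover over the white terminal's right sensor, whose lens just shows at crop (163,145). The left lens at (370,122) is clear. I'll hold for more than 2 s, then rise and back away.

```bash
python3 -m crank '[0,0,0,0,0,2,0, 0,0,0,0,0,0,0, 0,0,0,0,0,0,0, 0,0,0,0,0,0,0, 0,0,0,0,0,0,0]' | head -2; python3 -m crank '[0,0,0,0,0,0,0, 0,0,0,0,0,0,0, 0,0,0,0,0,0,0, 0,0,0,0,0,0,0, 0,0,0,0,0,0,0]' | head -2; python3 -m crank '[0,0,0,0,0,0,0, 0,0,0,0,0,0,0, 0,0,0,0,0,0,0, 0,0,0,0,0,0,0, 0,0,0,0,0,0,0]' | head -2; python3 -m crank '[0,0,0,0,0,0,0, 0,0,0,0,0,0,0, 0,0,0,0,0,0,0, 0,0,0,0,0,0,0, 0,0,0,0,0,0,0]'; python3 -m crank '[0,0,0,0,0,-30,0, 0,0,0,0,0,-60,0, 0,0,0,0,0,-60,0, 0,0,0,0,0,-50,0, 0,0,0,0,0,0,0]'; python3 -m crank '[0,0,0,0,-50,0,0, 0,0,0,0,-50,0,0, 0,0,0,0,-50,0,0, 0,0,0,0,0,0,0, 0,0,0,0,0,0,0]'; python3 - <<'E'
from h import *
o=[]
for c,r in(("scene",(160,400,50,500)),("top",(110,270,140,470))):
    s=eyes.snapshot(c)[r[0]:r[1],r[2]:r[3]];o.append(cv2.resize(s,(620,300),interpolation=cv2.INTER_CUBIC))
cv2.imwrite("pics/c5.png",np.vstack(o))
E
```

```text
clock: 12.22
tool_pos: [0.525, -0.4038, 0.0776]
clock: 12.85
tool_pos: [0.525, -0.4038, 0.0776]
clock: 13.48
tool_pos: [0.5249, -0.4039, 0.0776]
clock: 14.1
tool_pos: [0.525, -0.4039, 0.0776]
orientation: [180.0, 0.0, -176.9]
force: [-0.0, -0.0, 0.6]
opening: 0.0006
gripper_force: 0.0
clock: 14.72
tool_pos: [0.5266, -0.405, 0.2832]
orientation: [-179.7, 0.4, -176.8]
force: [0.1, -0.4, -0.6]
opening: 0.0004
gripper_force: 0.0
clock: 15.35
tool_pos: [0.5328, -0.5535, 0.2761]
orientation: [179.9, -0.1, -176.9]
force: [0.7, 0.1, -0.4]
opening: 0.0003
gripper_force: 0.0
```

View pics/c5.png

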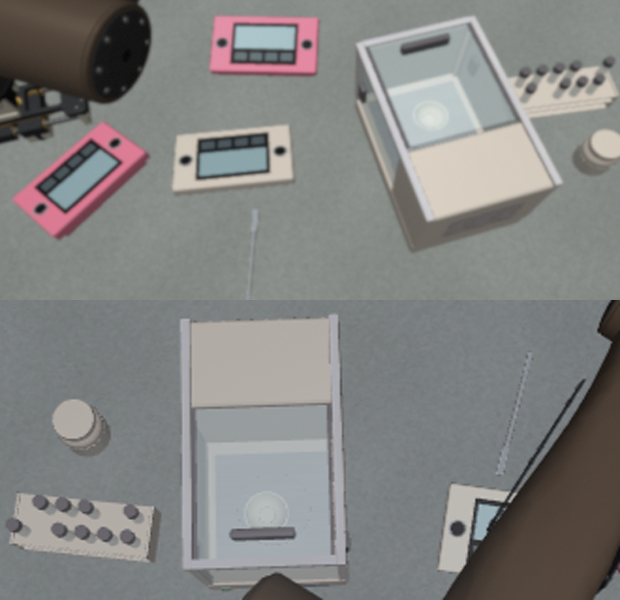

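The pictures show the door shut with its handle at the front rim (lower crop (262,533)). The dish, rack, jar, spatula and terminals are where they were, and the robot is clear. Handing in.

```bash
python3 -c "
from plant import ctrl;print(ctrl.close_job())"
```

```text
the job is handed in; nothing more can be done
None
```

The top door is fully shut against its stop, and I held the fingertips about 3 cm above the white terminal's right-hand (tare) sensor for about 2.5 s. Nothing else was touched, and the job is handed in; I had no readout to confirm that the tare registered.

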